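Unstopper the scent tester jar

ROBOT

A 6-joint arm with a two-finger parallel gripper is mounted at the origin on the work surface; the furniture and walls round the work are solid. World frame = base frame: x ahead of the robot, y to its left, z up, the work surface at z = 0. Lengths are in m, angles in rad, forces in N, time in s.
With the tool pointing down it reaches from about 0.4 to 0.825 m from the base axis. Payload 7 kg.
Tool frame: the origin (TCP) lies midway between the tips of the shut fingers; the grasp point (between the pads) lies ctrl.grasp_offset behind it (ctrl.grasp_offset is the distance from the TCP to the grasp point, in m); z points along the fingers, y is the line along which they close (so a half turn about z gives the same grasp; the last joint's range is limited). The gripper opens to 85 mm and grips with 20 to 120 N. Pads are 22 mm wide; open, the fingers measure 114 mm over their backs; the gripper's body (76 mm by 85 mm) begins 54 mm behind the grasp point. The pads swing forward as they close: fully open they stand 13 mm farther back than shut.
Start: joints at [-0.968, 0.359, 0.012, 0, -1.224, -0.288], TCP at [0.209, -0.642, 0.231] pointing down, gripper open.
Joint ranges: [-3.07, 3.07], [-1.43, 2.12], [-1.02, 1.25], [-3.03, 1.67], [-3.05, -0], [-3.03, 3.03]. Speed limits (rad/s): [2.39, 2.39, 3.01, 3.14, 3.14, 3.14].

INTERFACE

Orientations are given as a unit quaternion [x, y, z, w].
In Python, from workcell import telemetry, vision, ticket, finder, ctrl gives the robot as it stands. The module is installed in compiled form; this text tells all that it offers.
- The arm moves only by the shell command python3 -m inch 'ROWS' [FORCE]. ROWS is JSON, a list of rows, each a list of 7 numbers: the turn, a rotation vector about the tool's x, y, z scaled (see below), then the shift along the tool's x, y, z scaled (see below), then the closure, from -1 (fully open) to 1 (shut), so that 0 is half open. A call has 1 to 8 rows; each row is the pose to reach, as a shift and turn from the pose commanded when the call began, along the tool's axes at that moment, turning the shorter way round; what a row does not reach only later rows make up. The controller multiplies each number of a shift by 400 mm and each number of a turn by 360 degrees. A row lasts 1/12 s, in which the tool goes at most 41.7 mm and 7.16 degrees, less where a joint would pass 70% of its speed; a pose out of reach is approached as far as the arm can. A call with a number of a shift or a turn outside -1 to 1 is refused whole. A call with a gripper value outside its range is refused whole. The fingers move at their own pace and stop on an object; FORCE is the grip in N (left out, the last holds). Time passes only in rows, so rows that repeat a pose let the fingers close. It gives the time, the measured TCP pose, the force, the opening and the grip force at its end, in the units of the state.
- telemetry.get_obs(): the state, without advancing time (a new reading comes with each control period).
- vision.read_camera(name): name is "scene" or "top"; returns a dict with "image" (384x512x3 uint8, red, green, blue), "z_map" (384x512 float32, m along the optical axis (not along the pixel's ray), 0 where there is no reading), "intrinsics" (3x3 intrinsics, pixels), "origin" and "attitude" of the camera in the world. Camera axes: x right, y up, looking along -z (the intrinsics and any distortion apply to the point x, -y, -z); pixel columns grow to the right and rows downward; lengths in m; the calibration is good to about 2 mm. A picture is of the moment at which its call begins.
- ticket.finish_job(): hands the job in; it is judged then, once.
Trained networks look in the newest picture that a camera, given by its name, has taken for a name from the list of things; names that differ only in an ending like _2 or _b are one class to them, and where a whole thing is asked for, a point or a joint stands for the part that bears it (a point fixed in the world has none). Each returns a list of dicts, best first, with "confidence" (0 to 1); they miss things now and then, are a little off and sometimes report something else, mostly with a low value. They report only what shows in the picture. A call takes as long as a camera call. They do not tell look-alikes from the thing itself.
- finder.outline_of(name, camera): "mask" (384x512 bool, what is visible of it).
- finder.tip_of(name, camera): "location" ([x, y, z] in m, in world coordinates, good to about 4 mm: a listed point, or the origin of a listed thing).
The state is a dict: "t": time; "joints": joint angles; "qvel": joint speeds; "tau": joint torques, N m; "tool_pos": TCP position; "eef_rot": TCP orientation; "force": force on the tool from outside, world axes, zero at the start; "wrist_torque": the same for the moment, N m; "gripper_width": finger opening in m; "gripper_force": force on a finger pad.
Only numpy, scipy, OpenCV 4.12 (cv2) and the standard library are available. Lean on these libraries where they do the work, as an engineer would, in place of code of your own. Each camera call takes 0.05 s, during which the arm holds its last target. There are 200 camera calls.

TASK

Open the squat scent tester jar for the customers. Its tapered wooden stopper (the one with a flat tab on top) is wedged tight: lean it clearly to the left and then clearly to the right (as the robot sees it) while it is still in the neck, work it up and out, and stand it upright in the middle of the round wooden coaster. Leave the stopper of the tall jar in its place.

Things in the scene. Friction and masses are not known exactly. Their poses are not given: they have to be found in the camera images.
- tab_bung: The stopper to pull: light wood, loose, 30 to 65 g, 74 mm tall. Origin: centre of its flat foot; z up its axis; x, y as the jar's. A tapered round shank (radius 14.5 mm at the foot, 18 mm at z = 32) carries a flat upright tab, z = 32 to 74 mm, 34 mm long along x, 16 mm thick along y: grip it across the 16 mm. It starts upright, 24 mm deep in the squat jar's neck, 50 mm standing clear of the rim.
- tab_bung_top (a point): Centre of the top end of that stopper's tab, 74 mm above its foot. Leaning left carries it to the jar's +y. In the neck the stopper can lean about 12 degrees, pivoting near the seals, 17 mm above its foot; 5 degrees or more counts, 8 to 10 is a good rock.
- squat_jar: White jar, 88 mm wide, 80 mm high, fixed to the counter, the lower and wider of two. Origin: centre of its underside; z up, +x away from the robot, +y to the robot's left (turned by at most 20 degrees). Round neck on the z axis: 48 mm outside, 40 mm bore, rim at z = 80 mm. Rubber seals 7 mm below the rim grip the stopper: a straight pull takes about 10 to 20 N, less as the taper rises.
- coaster: Round coaster of brown wood, 106 mm across, fixed to the counter. Origin: centre of its underside; the face to stand things on is at z = 6 mm, its low raised edge at z = 8 mm.
- ball_bung: Stopper of the other jar (white, slender, 68 mm wide, 110 mm high), with the same shank and a ball of 32 mm on top instead of a tab; its ball ends 160 mm above the counter. Origin: centre of its foot. To be left alone.
Not all that is in view belongs to the job. Of the things like the tab_bung, leave any that is grey; of the rest the smaller one is meant.

How it is judged:
By the outcome, as a careful person would: the job done as asked, in the order asked, and still so for the second after the job is handed in, with the robot touching nothing.
It also fails if it takes over 45 s, if anything falls off the work surface, if the arm or the gripper's body presses on something with over 40 N, if the wrist force passes 120 N, or if a joint passes its speed limit or range.

## Working session

There is one attempt and no reset: what is moved stays moved. The work goes in short steps, Python scripts to look and compute and a shell command to move; the robot and the scene stay as the last step left them, time stands still between calls to the robot, and variables do not carry over. Pictures are saved under pics/ and viewed, at most 10 in all, crops included, and the job is handed in when it is done.

```bash
mkdir -p pics; cat > h.py <<'E'
import numpy as np, cv2
from workcell import telemetry, vision, ticket, finder, ctrl
from scipy.spatial.transform import Rotation as R
def cloud(c):
    K=c["intrinsics"]; z=c["z_map"]; v,u=np.mgrid[:384,:512]
    p=np.stack([(u-K[0,2])*z/K[0,0],-(v-K[1,2])*z/K[1,1],-z],-1)
    A=np.array(c["attitude"]); M=A if A.shape==(3,3) else R.from_quat(A).as_matrix()
    w=p@M.T+np.array(c["origin"]); w[z==0]=np.nan; return w
def proj(c,P):
    A=np.array(c["attitude"]); M=A if A.shape==(3,3) else R.from_quat(A).as_matrix()
    q=(np.array(P)-c["origin"])@M; K=c["intrinsics"]
    return K[0,2]+K[0,0]*q[0]/-q[2], K[1,2]+K[1,1]*q[1]/q[2]
E
python3 - <<'E'
from h import *
print(telemetry.get_obs(), ctrl.grasp_offset)
ims=[]
for n in("scene","top"):
    c=vision.read_camera(n); ims.append(c["image"]); print(n,c["origin"])
    cv2.imwrite(f"pics/{n}0.png",c["image"][:,:,::-1])
    for t in("tab_bung","tab_bung_top","squat_jar","coaster","ball_bung"):
        for d in finder.tip_of(t,n): print(t,round(d["confidence"],2),np.round(d["location"],3),np.round(proj(c,d["location"])))
E
```

```text
{'t': 0.0, 'joints': array([-9.67889277e-01,  3.59417175e-01,  1.10917948e-02, -3.20693639e-04,
       -1.22403078e+00, -2.88104619e-01]), 'qvel': array([ 0.00035269, -0.00020728,  0.00049   , -0.00047142, -0.00080861,
       -0.00048902]), 'tau': array([-9.78956741e-04, -5.83318162e+01,  2.93436724e+01,  6.93710312e+00,
       -5.85641086e-03,  8.20328091e-05]), 'tool_pos': array([ 0.20884471, -0.64142079,  0.23036369]), 'eef_rot': array([-1.56698093e-01,  9.87646230e-01,  7.68755446e-04, -2.00032468e-04]), 'force': array([ 0.34259942, -0.18228372,  0.14286812]), 'wrist_torque': array([0.02383308, 0.01102945, 0.00064922]), 'gripper_force': 0.0, 'gripper_width': 0.0853482327939367} 0.0187
scene [-0.08259971  0.47673985  0.92949404]
tab_bung 0.75 [0.58  0.2   0.002] [223. 220.]
tab_bung 0.73 [ 0.487  0.42  -0.001] [153. 289.]
tab_bung 0.7 [0.57  0.31  0.056] [181. 227.]
tab_bung_top 0.78 [0.49  0.424 0.093] [143. 266.]
tab_bung_top 0.71 [0.58  0.198 0.07 ] [223. 202.]
tab_bung_top 0.61 [0.568 0.311 0.13 ] [177. 208.]
squat_jar 0.56 [ 0.569  0.312 -0.006] [183. 244.]
coaster 0.71 [ 0.513 -0.079 -0.002] [333. 198.]
ball_bung 0.63 [0.525 0.104 0.084] [270. 200.]
top [0.386378   0.16422938 0.968081  ]
tab_bung 0.64 [0.579 0.203 0.004] [236. 167.]
tab_bung 0.6 [0.487 0.422 0.002] [137. 208.]
tab_bung 0.49 [0.569 0.312 0.06 ] [183. 166.]
tab_bung_top 0.73 [0.578 0.2   0.074] [236. 161.]
tab_bung_top 0.63 [0.49  0.422 0.1  ] [123. 201.]
squat_jar 0.68 [ 0.563  0.314 -0.   ] [187. 174.]
coaster 0.72 [ 0.514 -0.082  0.002] [362. 196.]
ball_bung 0.84 [0.521 0.107 0.085] [281. 187.]
```

View pics/scene0.png

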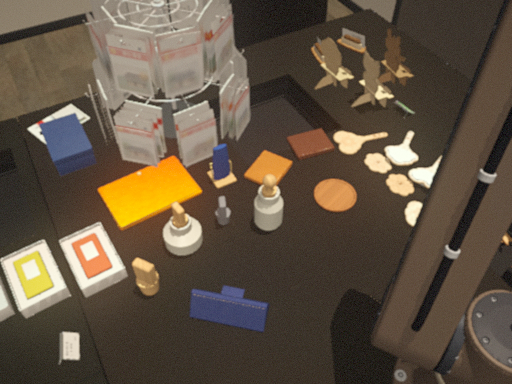

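View pics/top0.png

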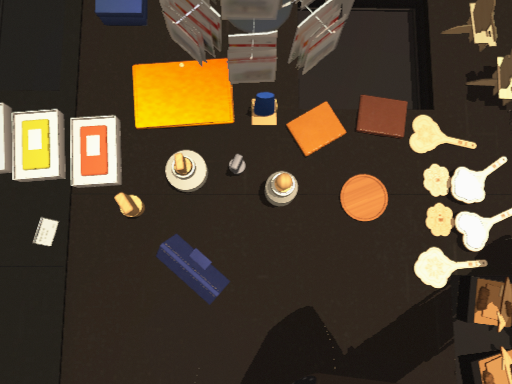

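Scene image: three look-alikes – the grey one (223,212), the larger light-wood one standing on the counter (147,275), and the small light-wood one in the squat white jar (180,218). The last is meant: it isn't grey and it is the smaller, seated in the squat jar. The coaster is at (335,195) and the ball stopper at (270,190). I'll confirm with an enlarged crop and measure.

```bash
python3 - <<'E'
from h import *
ims=[]
for n,(u,v) in(("scene",(180,225)),("top",(180,172))):
    c=vision.read_camera(n); w=cloud(c)
    ims.append(cv2.resize(c["image"][v-45:v+45,u-60:u+60,::-1],(480,360)))
    near=np.hypot(w[...,0]-.567,w[...,1]-.313)<.06
    s=lambda a,b:w[near&(w[...,2]>a)&(w[...,2]<b)]
    rim=s(.074,.086); print(n,"rim fit",len(rim))
    if len(rim)>5: print(np.round(cv2.minEnclosingCircle(rim[:,:2].astype(np.float32)*1000),1) if 0 else cv2.minEnclosingCircle((rim[:,:2]*1000).astype(np.float32)))
    t=s(.122,.14); print("tabtop",len(t),t.mean(0),cv2.minAreaRect((t[:,:2]*1000).astype(np.float32)))
    b=s(.03,.075);print("body",cv2.minEnclosingCircle((b[:,:2]*1000).astype(np.float32)))
    cm=(np.hypot(w[...,0]-.513,w[...,1]+.08)<.07)&(w[...,2]>.003)&(w[...,2]<.02); q=w[cm]
    print("coaster",cv2.minEnclosingCircle((q[:,:2]*1000).astype(np.float32)),q.mean(0))
cv2.imwrite("pics/crop.png",np.vstack(ims)[:, :])
cv2.imwrite("pics/crop.png",cv2.resize(np.hstack(ims),(800,300)))
E
```

```text
scene rim fit 148
((568.3629760742188, 308.6119689941406), 24.366168975830078)
tabtop 103 [0.56655811 0.30953975 0.12910839] ((568.3477783203125, 308.96124267578125), (33.161346435546875, 16.824142456054688), 8.358433723449707)
body ((568.2546997070312, 309.61029052734375), 44.65779113769531)
coaster ((512.299072265625, -79.7805404663086), 69.2737045288086) [ 0.51300852 -0.08244314  0.00708998]
top rim fit 157
((565.6354370117188, 310.704345703125), 24.102262496948242)
tabtop 143 [0.56467486 0.30987471 0.1293435 ] ((565.4264526367188, 310.2305603027344), (33.753753662109375, 15.948781967163086), 7.346589088439941)
body ((565.5845947265625, 310.55078125), 44.03944778442383)
coaster ((513.06005859375, -79.59484100341797), 69.66962432861328) [ 0.5097402  -0.08133573  0.00669167]
```

View pics/crop.png

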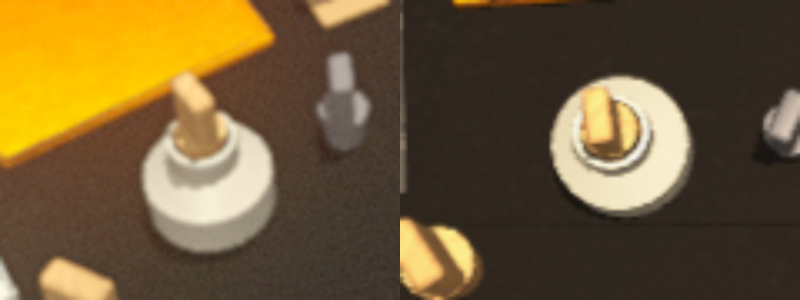

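Confirmed: small light-wood tab stopper in the squat jar, upright, jar at about (0.567, 0.310), yaw about +8°. Coaster about (0.512,-0.081). Moving.

```bash
cat >> h.py <<'E'
def togo(P,yaw=8,roll=0,o=None):
    """rows numbers to bring TCP to P with tool y along jar y (yaw deg), roll = lean to left (deg, about -jar x)"""
    o=o or telemetry.get_obs(); M=R.from_quat(o["eef_rot"])
    G=R.from_euler('z',yaw,degrees=True)*R.from_euler('x',-roll,degrees=True)*R.from_matrix(np.diag([-1,1,-1.]))
    t=(M.inv()*G).as_rotvec(degrees=True)/360; s=M.inv().apply(np.array(P)-o["tool_pos"])/.4
    print("turn",np.round(t,4),"shift",np.round(s,4))
E
python3 - <<'E'
from h import *
togo([.42,-.39,.24])
E
```

```text
turn [-0.      0.      0.0279] shift [-0.6965  0.4352 -0.0217]
```

```bash
python3 -m inch '[[0,0,0.028,-0.7,0.44,-0.03,-1],[0,0,0.028,-0.7,0.44,-0.03,-1],[0,0,0.028,-0.7,0.44,-0.03,-1],[0,0,0.028,-0.7,0.44,-0.03,-1],[0,0,0.028,-0.7,0.44,-0.03,-1],[0,0,0.028,-0.7,0.44,-0.03,-1],[0,0,0.028,-0.7,0.44,-0.03,-1],[0,0,0.028,-0.7,0.44,-0.03,-1]]' 60; python3 - <<'E'
from h import *
togo([.5,-.08,.24])
E
```

```text
t: 1.37
tool_pos: [0.4218, -0.386, 0.2438]
eef_rot: [-0.069, 0.998, -0.0, 0.0]
force: [1.0, -0.8, 0.6]
gripper_width: 0.0855
gripper_force: 0.0
turn [-0.0001  0.0001 -0.0001] shift [-0.2997  0.7305  0.0093]
```

```bash
python3 -m inch '[[0,0,0,-0.3,0.75,0,-1],[0,0,0,-0.3,0.75,0,-1],[0,0,0,-0.3,0.75,0,-1],[0,0,0,-0.3,0.75,0,-1],[0,0,0,-0.3,0.75,0,-1],[0,0,0,-0.3,0.75,0,-1],[0,0,0,-0.3,0.75,0,-1],[0,0,0,-0.3,0.75,0,-1]]'; python3 - <<'E'
from h import *
togo([.566,.310,.24])
E
```

```text
t: 2.03
tool_pos: [0.4984, -0.0713, 0.2438]
eef_rot: [-0.07, 0.998, 0.0, 0.001]
force: [1.4, -0.2, -0.6]
gripper_width: 0.0856
gripper_force: 0.0
turn [0.     0.0002 0.    ] shift [-0.3003  0.9203  0.0102]
```

```bash
python3 -m inch '[[0,0,0,-0.3,0.92,0,-1],[0,0,0,-0.3,0.92,0,-1],[0,0,0,-0.3,0.92,0,-1],[0,0,0,-0.3,0.92,0,-1],[0,0,0,-0.3,0.92,0,-1],[0,0,0,-0.3,0.92,0,-1],[0,0,0,-0.3,0.92,0,-1],[0,0,0,-0.3,0.92,0,-1]]'; python3 - <<'E'
from h import *
togo([.566,.310,.096])
E
```

```text
t: 2.7
tool_pos: [0.5564, 0.2563, 0.2437]
eef_rot: [-0.07, 0.998, 0.0, 0.0]
force: [0.9, -0.8, -0.0]
gripper_width: 0.0856
gripper_force: 0.0
turn [ 0.0001  0.0001 -0.0001] shift [-0.0421  0.1294  0.3692]
```

```bash
python3 -m inch '[[0,0,0,-0.042,0.13,0,-1],[0,0,0,-0.042,0.13,0.05,-1],[0,0,0,-0.042,0.13,0.15,-1],[0,0,0,-0.042,0.13,0.25,-1],[0,0,0,-0.042,0.13,0.33,-1],[0,0,0,-0.042,0.13,0.37,-1],[0,0,0,-0.042,0.13,0.37,-1],[0,0,0,-0.042,0.13,0.37,-1]]'; python3 - <<'E'
from h import *
c=vision.read_camera("top"); s=vision.read_camera("scene")
a=[cv2.resize(i["image"][v-45:v+45,u-60:u+60,::-1],(400,300)) for i,u,v in((s,180,215),(c,180,165))]
cv2.imwrite("pics/near.png",np.hstack(a)); togo([.566,.310,.096])
E
```

```text
t: 3.37
tool_pos: [0.5659, 0.3077, 0.0949]
eef_rot: [-0.07, 0.998, -0.001, -0.001]
force: [0.2, -1.3, 0.8]
gripper_width: 0.0853
gripper_force: 0.0
turn [ 0.0002  0.0004 -0.0001] shift [0.0021 0.0035 0.003 ]
```

View pics/near.png

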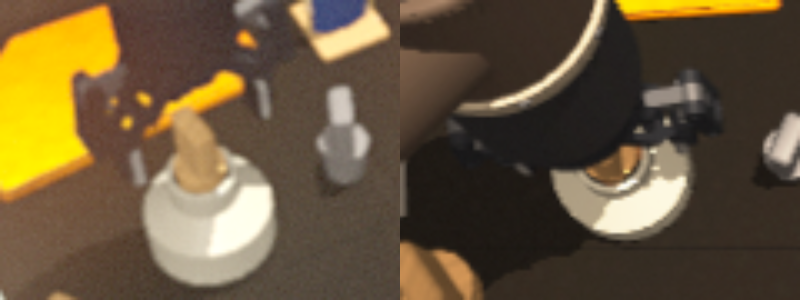

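The tab (crop ~(190,130)) sits between the open fingers, clear of the grey stopper. Closing.

```bash
python3 -m inch '[[0,0,0,0.001,0.004,0,1],[0,0,0,0.001,0.004,0,1],[0,0,0,0.001,0.004,0,1],[0,0,0,0.001,0.004,0,1],[0,0,0,0.001,0.004,0,1],[0,0,0,0.001,0.004,0,1],[0,0,0,0.001,0.004,0,1],[0,0,0,0.001,0.004,0,1]]' 80; python3 - <<'E'
from h import *
o=telemetry.get_obs();print(o["force"],o["wrist_torque"],o["tool_pos"])
# pivot of stopper: 17 mm above foot -> z = .056+.017
pv=np.array([.566,.310,.073]);r=o["tool_pos"]-pv
for L in(9,-9):
    q=R.from_rotvec(-np.deg2rad(L)*np.array([np.cos(.14),np.sin(.14),0])).apply(r)+pv
    togo(q,roll=L)
E
```

```text
t: 4.13
tool_pos: [0.5655, 0.3095, 0.0955]
eef_rot: [-0.069, 0.998, 0.0, 0.0]
force: [0.2, 0.9, 1.7]
gripper_width: 0.0149
gripper_force: 78.4
[0.18742878 0.9186751  1.66763134] [-0.10713427  0.06763477 -0.07639114] [0.56546358 0.30949444 0.09550958]
turn [ 0.025   0.     -0.0001] shift [0.     0.0088 0.0005]
turn [-0.025   0.     -0.0001] shift [-0.     -0.0088  0.0009]
```

```bash
python3 -m inch '[[0.007,0,0,0,0.0025,0,1],[0.014,0,0,0,0.005,0,1],[0.02,0,0,0,0.007,0,1],[0.026,0,0,0,0.009,0,1],[0.026,0,0,0,0.009,0,1],[0.026,0,0,0,0.009,0,1]]'; python3 - <<'E'
from h import *
o=telemetry.get_obs();print(o["force"],o["wrist_torque"],o["gripper_width"],R.from_quat(o["eef_rot"]).apply([0,0,-1]))
for n in("scene","top"):
  c=vision.read_camera(n);w=cloud(c)
  for t in("tab_bung_top",):
    for d in finder.tip_of(t,n): print(t,round(d["confidence"],2),np.round(d["location"],3))
  if n=="scene": cv2.imwrite("pics/lean.png",cv2.resize(c["image"][170:260,120:240,::-1],(800,600)))
pv=np.array([.566,.310,.073]);
E
```

```text
t: 4.63
tool_pos: [0.565, 0.3131, 0.0957]
eef_rot: [-0.07, 0.994, -0.082, 0.006]
force: [0.0, -1.8, 4.0]
gripper_width: 0.0146
gripper_force: 79.8
[ 0.02339461 -1.84845054  4.0300295 ] [-0.39093901 -0.02989889 -0.06773001] 0.014598874001545008 [-0.02304568  0.16271716  0.98640358]
tab_bung_top 0.78 [0.564 0.321 0.13 ]
tab_bung_top 0.61 [0.491 0.424 0.096]
tab_bung_top 0.51 [0.578 0.197 0.071]
tab_bung_top 0.85 [0.487 0.42  0.102]
tab_bung_top 0.65 [0.579 0.2   0.073]
tab_bung_top 0.61 [0.568 0.322 0.132]
```

View pics/lean.png

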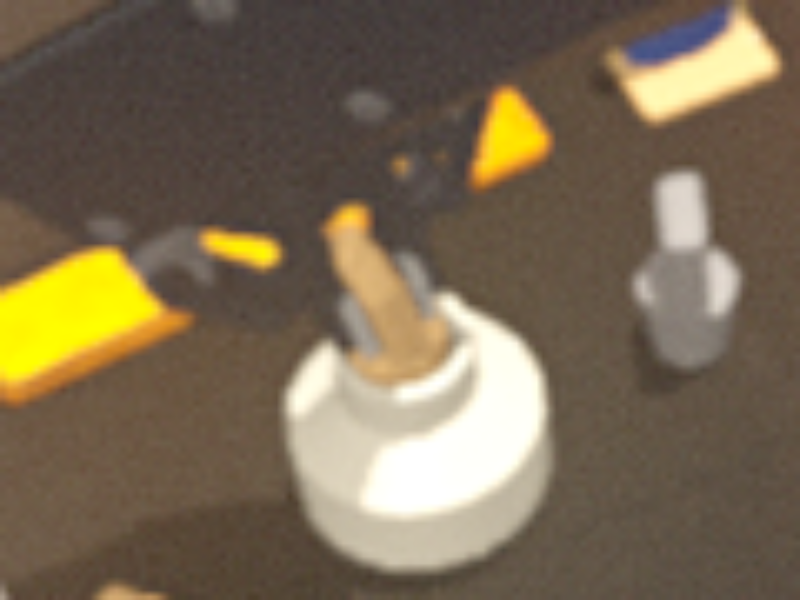

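Leaned clearly left (tab top at ~(345,215) in the crop, gripped low by both pads, still in the neck). Now right.

```bash
python3 - <<'E'
from h import *
o=telemetry.get_obs();pv=np.array([.5655,.3095,.073]);r=np.array([0,0,.0225])
for L in(5,0,-5,-9.5):
    q=R.from_rotvec(-np.deg2rad(L)*np.array([np.cos(.14),np.sin(.14),0])).apply(r)+pv
    togo(q,roll=L)
E
```

```text
turn [-0.0121  0.     -0.0001] shift [ 0.     -0.0038  0.0013]
turn [-0.026   0.     -0.0001] shift [ 0.     -0.0086  0.0019]
turn [-0.0399  0.0001 -0.0001] shift [-0.     -0.0134  0.0029]
turn [-0.0524  0.0001 -0.0001] shift [-0.     -0.0177  0.0042]
```

```bash
python3 -m inch '[[-0.009,0,0,0,-0.003,0.001,1],[-0.018,0,0,0,-0.006,0.0015,1],[-0.027,0,0,0,-0.009,0.002,1],[-0.036,0,0,0,-0.012,0.0025,1],[-0.045,0,0,0,-0.015,0.003,1],[-0.053,0,0,0,-0.018,0.004,1],[-0.053,0,0,0,-0.018,0.004,1],[-0.053,0,0,0,-0.018,0.004,1]]'; python3 - <<'E'
from h import *
o=telemetry.get_obs();print(o["force"],o["wrist_torque"],R.from_quat(o["eef_rot"]).apply([0,0,-1]))
for n in("scene","top"):
  c=vision.read_camera(n)
  for d in finder.tip_of("tab_bung_top",n): print(round(d["confidence"],2),np.round(d["location"],3))
togo([.5655,.3095,.0955])
togo([.5655,.3095,.1255])
E
```

```text
t: 5.5
tool_pos: [0.5664, 0.3056, 0.0957]
eef_rot: [-0.068, 0.994, 0.085, -0.005]
force: [-2.9, 0.1, 7.8]
gripper_width: 0.015
gripper_force: 80.4
[-2.92395276  0.11937183  7.80976788] [-0.0414436   0.97208987  0.17554782] [ 0.02221938 -0.16772626  0.98558318]
0.75 [0.57  0.299 0.128]
0.72 [0.581 0.198 0.07 ]
0.57 [0.489 0.425 0.093]
0.77 [0.578 0.199 0.076]
0.76 [0.488 0.425 0.102]
0.47 [0.569 0.306 0.128]
turn [ 0.0267  0.0002 -0.0001] shift [0.0007 0.0092 0.0019]
turn [ 0.0267  0.0002 -0.0001] shift [ 0.0006  0.0217 -0.072 ]
```

```bash
python3 -m inch '[[0.013,0,0,0,0.0045,0.001,1],[0.0267,0,0,0,0.009,0.002,1],[0.0267,0,0,0,0.009,0.002,1],[0.0267,0,0,0,0.0105,-0.01,1],[0.0267,0,0,0,0.0125,-0.02,1],[0.0267,0,0,0,0.0145,-0.03,1],[0.0267,0,0,0,0.016,-0.04,1],[0.0267,0,0,0,0.018,-0.05,1]]' 100; python3 - <<'E'
from h import *
o=telemetry.get_obs();print(o["wrist_torque"]);togo([.5655,.3095,.20])
c=vision.read_camera("scene")
for d in finder.tip_of("tab_bung_top","scene"): print(round(d["confidence"],2),np.round(d["location"],3))
E
```

```text
t: 6.37
tool_pos: [0.5654, 0.3093, 0.1166]
eef_rot: [-0.069, 0.998, 0.001, 0.0]
force: [0.1, 0.6, -0.2]
gripper_width: 0.0147
gripper_force: 98.9
[-0.02266139 -0.02942853  0.03370857]
turn [ 0.0003  0.     -0.0002] shift [-0.0003  0.001  -0.2085]
0.88 [0.486 0.423 0.097]
0.66 [0.579 0.197 0.069]
0.52 [0.569 0.312 0.15 ]
```

```bash
python3 -m inch '[[0,0,0,0,0,-0.05,1],[0,0,0,0,0,-0.12,1],[0,0,0,0,0,-0.21,1],[0,0,0,0,0,-0.3,1],[0,0,0,0,0,-0.34,1],[0,0,0,0,0,-0.34,1]]'; python3 - <<'E'
from h import *
o=telemetry.get_obs();print(o["wrist_torque"]);togo([.54,.0,.25]);togo([.5115,-.081,.25])
c=vision.read_camera("scene");cv2.imwrite("pics/lift.png",cv2.resize(c["image"][130:280,100:300,::-1],(800,600)))
for d in finder.tip_of("tab_bung_top","scene")+finder.tip_of("tab_bung","scene"): print(round(d["confidence"],2),np.round(d["location"],3))
E
```

```text
t: 6.97
tool_pos: [0.5672, 0.3101, 0.2578]
eef_rot: [-0.069, 0.998, 0.003, 0.004]
force: [0.6, -0.1, -0.7]
gripper_width: 0.0149
gripper_force: 98.9
[ 0.0410654  -0.05063602 -0.05116346]
turn [ 0.001   0.0012 -0.0001] shift [ 0.1749 -0.7585  0.0136]
turn [ 0.001   0.0012 -0.0001] shift [ 0.2735 -0.9492  0.0117]
0.84 [0.493 0.422 0.093]
0.8 [0.571 0.31  0.288]
0.64 [0.581 0.197 0.071]
0.79 [ 0.577  0.2   -0.   ]
0.64 [0.57  0.313 0.22 ]
0.63 [0.49  0.419 0.   ]
```

View pics/lift.png

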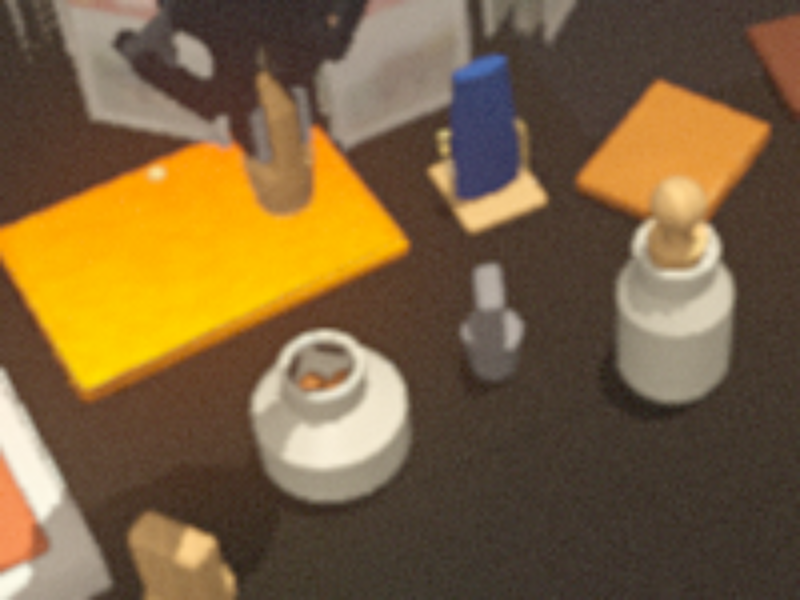

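Out and upright in the grip (275,150); jar empty, tall jar's stopper in place. Moving to the coaster.

```bash
python3 -m inch '[[0,0,0,0.03,-0.09,0,1],[0.001,0.001,0,0.273,-0.95,0,1],[0.001,0.001,0,0.273,-0.95,0,1],[0.001,0.001,0,0.273,-0.95,0,1],[0.001,0.001,0,0.273,-0.95,0,1],[0.001,0.001,0,0.273,-0.95,0,1],[0.001,0.001,0,0.273,-0.95,0,1],[0.001,0.001,0,0.273,-0.95,0,1]]'; python3 - <<'E'
from h import *
togo([.5115,-.081,.10])
E
```

```text
t: 7.78
tool_pos: [0.5173, -0.0191, 0.25]
eef_rot: [-0.069, 0.998, -0.003, -0.004]
force: [0.8, -0.3, 0.2]
gripper_width: 0.0145
gripper_force: 98.9
turn [-0.0007 -0.0013 -0.0001] shift [ 0.0325 -0.1496  0.376 ]
```

```bash
python3 -m inch '[[-0.0007,-0.0013,0,0.03,-0.12,0,1],[-0.0007,-0.0013,0,0.03,-0.12,0.08,1],[-0.0007,-0.0013,0,0.03,-0.12,0.18,1],[-0.0007,-0.0013,0,0.03,-0.12,0.28,1],[-0.0007,-0.0013,0,0.03,-0.12,0.36,1],[-0.0007,-0.0013,0,0.03,-0.12,0.42,1],[-0.0007,-0.0013,0,0.03,-0.12,0.42,1],[-0.0007,-0.0013,0,0.03,-0.12,0.42,1]]'; python3 - <<'E'
from h import *
for n in("scene","top"):
  c=vision.read_camera(n);w=cloud(c)
  for t in("tab_bung","tab_bung_top","coaster"):
    for d in finder.tip_of(t,n):
      if abs(d["location"][1]+.08)<.06: print(n,t,round(d["confidence"],2),np.round(d["location"],3))
  if n=="scene": cv2.imwrite("pics/pre.png",cv2.resize(c["image"][140:230,275:395,::-1],(800,600)))
togo([.5115,-.081,.046])
print(telemetry.get_obs()["eef_rot"])
E
```

```text
t: 8.45
tool_pos: [0.5112, -0.0677, 0.0821]
eef_rot: [-0.069, 0.998, -0.0, -0.001]
force: [0.2, -0.1, -0.5]
gripper_width: 0.015
gripper_force: 98.9
scene tab_bung 0.66 [ 0.514 -0.068  0.046]
scene tab_bung_top 0.51 [ 0.515 -0.068  0.115]
scene coaster 0.8 [ 0.515 -0.079 -0.001]
top coaster 0.63 [ 0.512 -0.081  0.002]
turn [ 0.      0.0006 -0.0001] shift [ 0.0093 -0.0342  0.0964]
[-6.94549762e-02  9.97583228e-01  2.25460686e-04  1.91265586e-03]
```

View pics/pre.png

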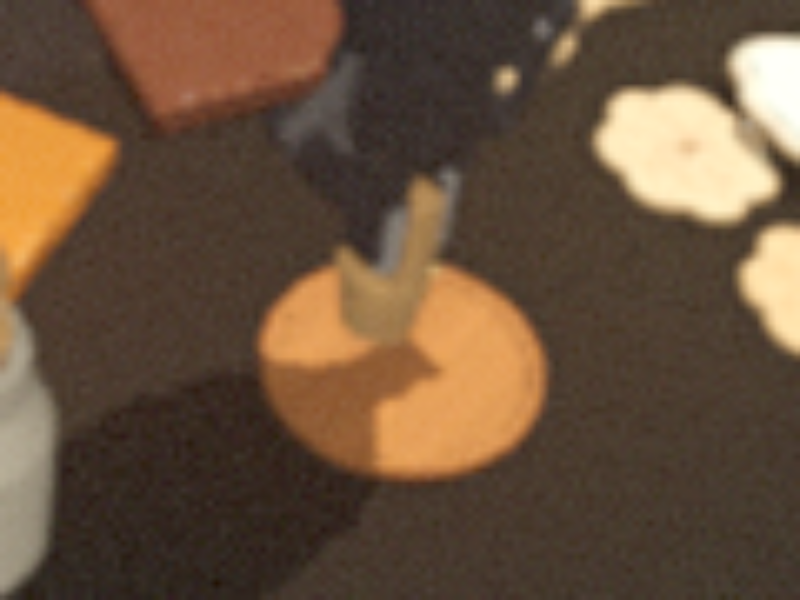

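Stopper upright above the coaster (foot ~(380,335), coaster centre ~(400,375)); shift right by 13 mm and lower.

```bash
python3 -m inch '[[0,0.0006,0,0.008,-0.033,0,1],[0,0.0006,0,0.008,-0.033,0.03,1],[0,0.0006,0,0.008,-0.033,0.06,1],[0,0.0006,0,0.008,-0.033,0.08,1],[0,0.0006,0,0.008,-0.033,0.09,1],[0,0.0006,0,0.008,-0.033,0.093,1],[0,0.0006,0,0.008,-0.033,0.093,1],[0,0.0006,0,0.008,-0.033,0.093,1]]' 40; python3 - <<'E'
from h import *
o=telemetry.get_obs();print(o["force"],o["tool_pos"],o["eef_rot"])
togo([.512,-.080,.046])
E
```

```text
t: 9.52
tool_pos: [0.5117, -0.0805, 0.0468]
eef_rot: [-0.07, 0.998, -0.0, -0.001]
force: [-0.7, 0.5, -0.8]
gripper_width: 0.0149
gripper_force: 99.2
[-0.67517718  0.45584236 -0.81009015] [ 0.51174506 -0.0805345   0.0467577 ] [-6.95586078e-02  9.97577669e-01 -7.89833318e-05 -6.22386172e-04]
turn [-0.     -0.0002 -0.0001] shift [-0.0008  0.0012  0.0019]
```

```bash
python3 -m inch '[[0,0,0,0,0,0.0015,1],[0,0,0,0,0,0.003,1],[0,0,0,0,0,0.003,1]]'
```

```text
t: 9.77
tool_pos: [0.5118, -0.0806, 0.0458]
eef_rot: [-0.07, 0.998, -0.0, -0.0]
force: [-0.5, 0.9, 4.5]
gripper_width: 0.0147
gripper_force: 99.8
```

Contact made (4.5 N up). Release and withdraw.

```bash
python3 -m inch '[[0,0,0,0,0,0,0.5],[0,0,0,0,0,0,0.2],[0,0,0,0,0,0,0],[0,0,0,0,0,0,0],[0,0,0,0,0,0,-0.1],[0,0,0,0,0,0,-0.1]]' && python3 -m inch '[[0,0,0,0,0,-0.03,-0.1],[0,0,0,0,0,-0.08,-0.1],[0,0,0,0,0,-0.16,-0.1],[0,0,0,0,0,-0.25,-0.1],[0,0,0,0,0,-0.34,-0.1],[0,0,0,0,0,-0.4,-0.1],[0,0,0,0,0,-0.4,-0.1],[0,0,0,0,0,-0.4,-0.1]]'; python3 - <<'E'
from h import *
for n in("scene","top"):
  c=vision.read_camera(n);w=cloud(c)
  for t in("tab_bung","tab_bung_top","coaster","ball_bung"):
    for d in finder.tip_of(t,n): print(n,t,round(d["confidence"],2),np.round(d["location"],3))
  if n=="scene": cv2.imwrite("pics/end.png",cv2.resize(c["image"][130:280,170:370,::-1],(800,600)))
E
```

```text
t: 10.27
tool_pos: [0.5113, -0.0807, 0.0451]
eef_rot: [-0.069, 0.998, -0.0, -0.001]
force: [-0.7, 0.1, 0.3]
gripper_width: 0.0473
gripper_force: 0.0
t: 10.93
tool_pos: [0.5124, -0.0804, 0.2068]
eef_rot: [-0.069, 0.998, 0.0, 0.001]
force: [0.5, 0.8, -1.4]
gripper_width: 0.0471
gripper_force: 0.0
scene tab_bung 0.76 [ 0.489  0.42  -0.001]
scene tab_bung 0.66 [ 0.515 -0.082  0.006]
scene tab_bung 0.63 [ 0.579  0.2   -0.001]
scene tab_bung_top 0.83 [0.49  0.425 0.092]
scene tab_bung_top 0.76 [ 0.512 -0.08   0.078]
scene tab_bung_top 0.75 [0.58 0.2  0.07]
scene coaster 0.94 [ 0.517 -0.08  -0.002]
scene coaster 0.61 [0.525 0.108 0.084]
scene ball_bung 0.57 [0.526 0.106 0.084]
top tab_bung 0.89 [0.489 0.424 0.002]
top tab_bung 0.48 [0.579 0.201 0.003]
top tab_bung_top 0.96 [0.49  0.42  0.101]
top tab_bung_top 0.71 [0.577 0.201 0.074]
```

View pics/end.png

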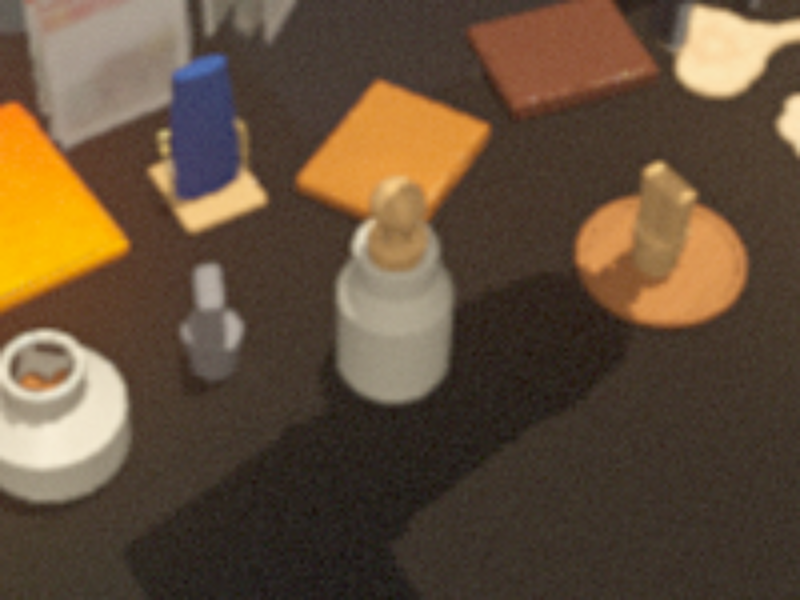

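The stopper stands upright in the middle of the coaster (660,240); the tall jar's stopper is untouched (400,215).

```bash
python3 -c "
from workcell import ticket
print(ticket.finish_job())"
```

```text
the job is handed in; nothing more can be done
None
```

The squat jar is open: its stopper was rocked about 9° left and then about 10° right (by the tool's angle) while still in the neck, then pulled out. It now stands upright in the middle of the coaster, the tall jar's stopper was left alone, and the job was handed in after about 11 s.

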